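# Turn round the microscope's sample-mount feeder

### The job

Get the microscope's sample feeder ready for the next run: pick up the catch tray and tip it over the grey tub so that the used orange mounts slide off into the tub, and set the empty tray back down squarely on its black mat; and push every new blue mount down into the spring-fed well until it is held under both red catches. Either may be done first; when all of that is done, press the green button fully down, and leave the bottle, jar and brush where they are.

Things in the scene. Friction and masses are not known exactly. Their poses are not given: they have to be found in the camera images.
- feeder: fixed spring-fed stack feeder; origin on the bench under the axis of its well, z up. White base plate 12 mm high, 110 mm wide, from x = +55 to -150 mm (button end). On its +x and -x sides, brackets 18 mm wide, outer faces 45 mm from the axis, 132 mm high, carry the red catches. To +y and -y the well is open
- well (a point): point on the well's axis at the level of the catches' underside, 99 mm above the bench. Two red spring flaps, hinged 130 mm high and 34 mm to the +x and -x sides, slope in and down to a 38 mm gap. A disc pushed down spreads them (about 5 N); once its top is 4 mm or so below this level they snap over it, and let go, it springs up to rest with its top at this level. No way back up
- mouth (a point): axis of the feeder's well at the top, 132 mm above the bench, axes as the feeder. The well is formed by four steel posts, 8 mm diameter with round tops at this height, at x = +-24, y = +-19 mm: 53 mm clear diameter. The gaps between posts on the +y and -y sides are 40 mm wide and open from the base up, for fingers
- tray_lip (a point): middle of the tray's open pouring end, at the top of its floor: 85 mm along +x from the crossbar's centre and 53 mm below it
- follower (a joint): black round follower plate (40 mm diameter) in the well: how far it is pushed down, m. 0 = up, its top 1 mm below the level of point well; 0.078 = fully down. Spring force up is 2.4 N at 0 plus 0.8 N per 10 mm. With k discs loaded it reads about k x 0.014 - 0.001
- ready (a joint): green ready button (28 mm diameter) on the button end of the feeder base, 118 mm from the well axis on the feeder's -x side: how far it is pressed, m. 0 = up, 0.006 = fully down (5 N), springs back
- ready_top (a point): centre of the top of the green button
- tray_grip (a point): centre of the catch tray's yellow crossbar. Tray: aluminium channel 170 mm long (x), 64 wide (y), floor 3 mm, walls 22 mm high on both long sides and the -x end; the +x end is open, to pour. The bar spans the width over the middle, 14 mm wide along x, 18 high, 44 mm clear above the floor, centre 56 mm above the tray's underside. About 0.22 kg empty; mounts slide out beyond about 40 degrees
- bay_top (a point): centre of the top face of the black rubber parking mat of the tray, 200 mm (along its x) x 100 mm, 3 mm thick, fixed; the tray starts on it with its pouring end towards the mat's +x
- tub: grey open tub for finished mounts, 200 x 200 mm, 70 mm high, walls and floor 4 mm, fixed. Origin: centre of its underside
- mat: grey fabric mat, 300 (along its x) x 200 mm, 3 mm thick, fixed, on which the new mounts lie. Origin: centre of its underside
- bottle_c (a point): amber dropper bottle with black cap, 44 mm diameter, 110 mm tall, a bystander; the point is its centre
- jar_c (a point): glass jar with steel cap, 60 mm diameter, 60 mm tall, a bystander; the point is its centre
- brush_grip (a point): flat brush about 200 mm long lying on the bench, a bystander; the point is on its handle
- new1_c (a point): new mount: blue resin disc 50 mm in diameter, 14 mm thick, about 34 g, with a white chip on top; the point is its centre, z axis is its own axis. May be absent
- new2_c (a point): new mount: blue resin disc 50 mm in diameter, 14 mm thick, about 34 g, with a white chip on top; the point is its centre, z axis is its own axis. May be absent
- new3_c (a point): new mount: blue resin disc 50 mm in diameter, 14 mm thick, about 34 g, with a white chip on top; the point is its centre, z axis is its own axis. May be absent
- new4_c (a point): new mount: blue resin disc 50 mm in diameter, 14 mm thick, about 34 g, with a white chip on top; the point is its centre, z axis is its own axis. May be absent
- new5_c (a point): new mount: blue resin disc 50 mm in diameter, 14 mm thick, about 34 g, with a white chip on top; the point is its centre, z axis is its own axis. May be absent
- used1_c (a point): used mount: orange resin disc 50 mm in diameter, 14 mm thick, about 34 g, starts in the catch tray; the point is its centre. May be absent
- used2_c (a point): used mount: orange resin disc 50 mm in diameter, 14 mm thick, about 34 g, starts in the catch tray; the point is its centre. May be absent
- used3_c (a point): used mount: orange resin disc 50 mm in diameter, 14 mm thick, about 34 g, starts in the catch tray; the point is its centre. May be absent
Things that resemble listed ones, but are neither listed nor needed, are in the scene too. Of the things that look like the feeder, the smaller one is meant. What is shaped like the part that bears new3_c but pink is not meant.

How it is judged:
By the outcome, as a careful person would: the job done as asked, in the order asked, and still so for the second after the job is handed in, with the robot touching nothing.
Of new1, new2, new3, new4, new5 only 3 to 5 are there at a start; the rules pass over those that are not, and their reading is None.
Of used1, used2, used3 only 2 to 3 are there at a start; the rules pass over those that are not, and their reading is None.
At some moment in a run one of tray, new1, new2, new3, new4, new5 may be knocked a few centimetres aside while the robot is not near it.
Once in a run the grip may slacken for a moment while it holds something.
It also fails if it takes over 210 s, if anything falls off the work surface, if the arm or the gripper's body presses on something with over 40 N, if the wrist force passes 120 N, or if a joint passes its speed limit or range.

### The arm

A 6-joint arm with a two-finger parallel gripper is mounted at the origin on the work surface. World frame = base frame: x ahead of the robot, y to its left, z up, the work surface at z = 0. Lengths are in m, angles in rad, forces in N, time in s.
With the tool pointing down it reaches from about 0.325 to 0.9 m from the base axis. Payload 6.1 kg.
Tool frame: the origin (TCP) lies midway between the tips of the shut fingers; the grasp point (between the pads) lies pinch_z behind it (pinch_z is the distance from the TCP to the grasp point, in m); z points along the fingers, y is the line along which they close (so a half turn about z gives the same grasp; the last joint's range is limited). The gripper opens to 85 mm and grips with 20 to 120 N. Pads are 22 mm wide; open, the fingers measure 114 mm over their backs; the gripper's body (76 mm by 85 mm) begins 54 mm behind the grasp point. The pads swing forward as they close: fully open they stand 13 mm farther back than shut.
Start: joints at [-1.259, 0.22, 1.526, -0, 1.395, -0.126], TCP at [0.265, -0.566, 0.231] pointing down, gripper open.
Joint ranges: [-2.98, 2.98], [-0.91, 2.08], [0.09, 2.57], [-1.24, 4.39], [0.2, 2.65], [-2.68, 2.68]. Speed limits (rad/s): [2.57, 2.57, 3.01, 3.14, 3.14, 3.14].

### API

Orientations are given as a unit quaternion [w, x, y, z].
In Python, from plant import get_state, read_camera, camera_params, sign_off, pinch_z gives the robot as it stands. The module is installed in compiled form; this text tells all that it offers.
- The arm moves only by the shell command python3 -m creep 'ROWS' [FORCE]. ROWS is JSON, a list that holds one entry, the list of rows, each a list of 7 numbers: the turn, a rotation vector about the world's x, y, z in degrees, then the shift along the world's x, y, z in m, then the finger opening in m, from 0 to 0.0854. A call has 1 to 20 rows; each row shifts and turns the commanded pose from where the row before left it; what a row does not reach is not made up. A row lasts 1/10 s, in which the tool goes at most 50 mm and 8.59 degrees, less where a joint would pass 70% of its speed; a pose out of reach is approached as far as the arm can. A call is refused whole if a number of a shift passes 0.05 or a number of a turn 8.59, either way. A call with a gripper value outside its range is refused whole. The fingers move at their own pace and stop on an object; FORCE is the grip in N (left out, the last holds). Time passes only in rows, so rows that do not move let the fingers close. It gives the time, the measured TCP pose, the force, the opening and the grip force at its end, in the units of the state.
- get_state(): the state, without advancing time (a new reading comes with each control period).
- read_camera(name): name is "scene" or "side" or "wrist"; returns (picture, depth): 400x640x3 uint8, red, green, blue; 400x640 float32, m along the optical axis (not along the pixel's ray), 0 where there is no reading.
- camera_params(name): a dict with "mtx" (3x3 intrinsics, pixels), "origin" and "attitude" of the camera in the world. Camera axes: x right, y up, looking along -z (the intrinsics and any distortion apply to the point x, -y, -z); pixel columns grow to the right and rows downward; lengths in m; the calibration is good to about 2 mm. A picture is of the moment at which its call begins: read the wrist's pose just before it. camera_params takes no time and is no camera call; for the wrist camera it gives the pose at the moment of the call.
- sign_off(): hands the job in; it is judged then, once.
The state is a dict: "clock": time; "joints": joint angles; "dq": joint speeds; "joint_efforts": joint torques, N m; "eef_pos": TCP position; "ee_rot": TCP orientation; "force": force on the tool from outside, world axes, zero at the start; "moment": the same for the moment, N m; "opening": opening from 0.0 (shut) to 1.0 (fully open); "gripper_force": force on a finger pad.
Only numpy, scipy, OpenCV 4.12 (cv2) and the standard library are available. Lean on these libraries where they do the work, as an engineer would, in place of code of your own. Each camera call takes 0.05 s, during which the arm holds its last target. There are 200 camera calls.

## Working session

There is one attempt and no reset: what is moved stays moved. The work goes in short steps, Python scripts to look and compute and a shell command to move; the robot and the scene stay as the last step left them, time stands still between calls to the robot, and variables do not carry over. Pictures are saved under pics/ and viewed, at most 16 in all, crops included, and the job is handed in when it is done.

```bash
ls; mkdir -p pics
cat > h.py <<'E'
import numpy as np, cv2
from plant import *
from scipy.spatial.transform import Rotation as R
def cam(n):
    p=camera_params(n); a=np.array(p["attitude"],float)
    Rm=a if a.shape==(3,3) else R.from_quat(a,scalar_first=True).as_matrix()
    return np.array(p["mtx"]),np.array(p["origin"]),Rm,p
def ray(c,u,v):
    K,o,Rm,p=c
    d=np.array([(u-K[0,2])/K[0,0],-(v-K[1,2])/K[1,1],-1.]); return o,Rm@d
def onz(c,u,v,z):
    o,d=ray(c,u,v); return o+d*(z-o[2])/d[2]
def cloud(c,D):
    K,o,Rm,p=c; v,u=np.mgrid[:400,:640]
    P=np.stack([(u-K[0,2])/K[0,0]*D,-(v-K[1,2])/K[1,1]*D,-D],-1)
    return P@Rm.T+o
def save(n,im): cv2.imwrite('pics/'+n+'.png',im[...,::-1])
E
python3 - <<'E'
from h import *
print(get_state(),pinch_z)
for n in("scene","side","wrist"):
    c=cam(n); im,D=read_camera(n); save(n+'0',im); np.savez('pics/%s0.npz'%n,im=im,D=D,); print(n,c[3])
E
```

```text
pics
{'clock': 0.0, 'joints': array([-1.25911805e+00,  2.21250110e-01,  1.52762064e+00,  1.64727147e-05,
        1.39467667e+00, -1.26061767e-01]), 'dq': array([-0.00017538,  0.0004698 , -0.0011616 ,  0.00074156, -0.00078889,
        0.00028471]), 'joint_efforts': array([ 1.21870209e-03, -4.96884942e+01, -3.89394486e+01, -3.51300650e-04,
        1.09490208e-02, -3.69050701e-05]), 'eef_pos': array([ 0.2647704 , -0.565481  ,  0.23017933]), 'ee_rot': array([-9.73930105e-04,  9.76143270e-01,  2.17125220e-01, -8.25065898e-05]), 'force': array([ 0.01246629, -0.15067096, -0.14495203]), 'moment': array([-0.04696569, -0.02350122, -0.00116645]), 'gripper_force': 0.0, 'opening': 1.0039955950843225} 0.0187
scene {'mtx': array([[414.60430765,   0.        , 321.17418161],
       [  0.        , 414.60430765, 199.20800742],
       [  0.        ,   0.        ,   1.        ]]), 'origin': array([1.01230426, 0.66070321, 0.89225673]), 'attitude': array([0.25286613, 0.10570506, 0.38893682, 0.8795529 ])}
side {'mtx': array([[376.38671353,   0.        , 316.22134632],
       [  0.        , 376.38671353, 203.32516669],
       [  0.        ,   0.        ,   1.        ]]), 'origin': array([0.27895632, 0.62419617, 0.88142418]), 'attitude': array([-0.19495053, -0.06919513,  0.36662263,  0.90708003])}
wrist {'mtx': array([[287.23137232,   0.        , 323.04908801],
       [  0.        , 287.23137232, 200.85085152],
       [  0.        ,   0.        ,   1.        ]]), 'origin': array([ 0.33978772, -0.53137651,  0.37371986]), 'attitude': array([ 0.83251934, -0.13606712,  0.08799515, -0.52976801])}
```

View pics/scene0.png

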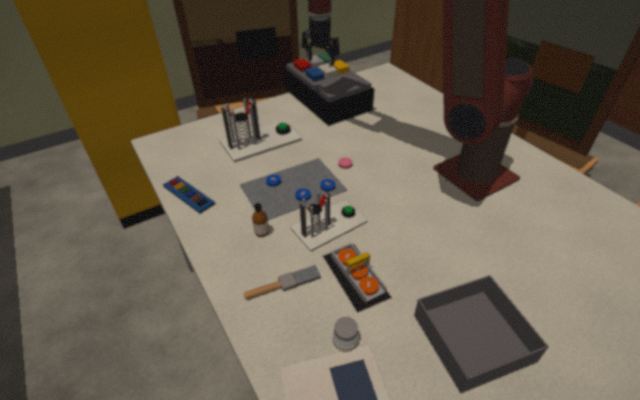

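View pics/side0.png

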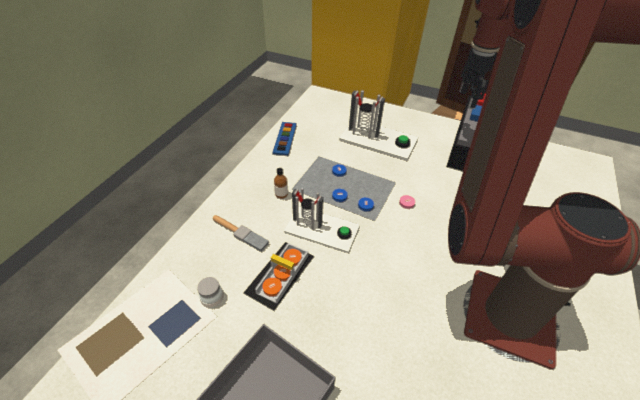

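Scene and side both show three blue mounts on the grey mat (scene about (273,180), (303,195), (328,185)), a pink decoy, and two feeders (scene (318,215) and (242,125)). The tray holds 3 orange mounts at (360,270), and the tub is at (480,330). Next I'll measure these from both views.

```bash
cat >> h.py <<'E'
def blobs(im,lo,hi,amin=15):
    m=cv2.inRange(cv2.cvtColor(im,cv2.COLOR_RGB2HSV),lo,hi); m=cv2.morphologyEx(m,cv2.MORPH_CLOSE,np.ones((3,3)))
    n,l,s,c=cv2.connectedComponentsWithStats(m); return [(c[i],s[i],l==i) for i in range(1,n) if s[i,4]>=amin]
COL=dict(blue=((105,150,60),(125,255,255)),orange=((3,170,120),(14,255,255)),green=((55,120,30),(80,255,255)),yellow=((20,170,120),(32,255,255)),red=((0,180,80),(4,255,255)))
E
python3 - <<'E'
from h import *
for n in("scene","side"):
    z=np.load('pics/%s0.npz'%n); c=cam(n); P=cloud(c,z['D']); print(n)
    for k,(lo,hi) in COL.items():
        for ce,s,m in blobs(z['im'],lo,hi):
            m=m&(z['D']>0)
            if m.sum()<8: continue
            q=P[m]; 
            if np.hypot(*np.median(q,0)[:2])<1.2: print(k,ce.round(0),s[4],'med',np.median(q,0).round(3),'min',np.percentile(q,3,0).round(3),'max',np.percentile(q,97,0).round(3))
E
```

```text
scene
blue [314.  73.] 88 med [ 0.218 -0.694  0.145] min [ 0.195 -0.721  0.139] max [ 0.235 -0.666  0.148]
blue [273. 180.] 92 med [ 0.602 -0.32   0.017] min [ 0.579 -0.345  0.011] max [ 0.62  -0.302  0.02 ]
blue [327. 185.] 96 med [ 0.465 -0.204  0.017] min [ 0.44  -0.23   0.012] max [ 0.481 -0.186  0.02 ]
blue [191. 198.] 250 med [ 0.86  -0.395  0.012] min [ 0.816 -0.481  0.008] max [ 0.902 -0.323  0.018]
blue [302. 194.] 92 med [ 0.553 -0.208  0.017] min [ 0.532 -0.233  0.013] max [ 0.573 -0.19   0.021]
orange [304.  62.] 23 med [ 0.201 -0.799  0.146] min [ 0.191 -0.825  0.14 ] max [ 0.217 -0.775  0.147]
orange [346. 254.] 143 med [0.58 0.07 0.02] min [0.557 0.053 0.018] max [0.599 0.087 0.023]
orange [366. 281.] 332 med [0.585 0.172 0.02 ] min [0.564 0.134 0.016] max [0.605 0.203 0.023]
green [282. 127.] 55 med [ 0.441 -0.554  0.042] min [ 0.427 -0.574  0.032] max [ 0.453 -0.545  0.049]
green [348. 210.] 50 med [ 0.483 -0.059  0.033] min [ 0.472 -0.069  0.025] max [ 0.492 -0.05   0.037]
yellow [340.  64.] 84 med [ 0.087 -0.694  0.145] min [-0.476 -1.539 -0.287] max [ 0.114 -0.663
[... 909 characters left out ...]
124  0.085]
orange [293. 255.] 169 med [0.578 0.074 0.02 ] min [0.556 0.055 0.016] max [0.6   0.093 0.023]
orange [275. 281.] 407 med [0.582 0.17  0.02 ] min [0.562 0.123 0.014] max [0.606 0.206 0.023]
green [403. 139.] 61 med [ 0.433 -0.555  0.042] min [ 0.417 -0.575  0.033] max [ 0.449 -0.547  0.047]
green [344. 231.] 64 med [ 0.476 -0.059  0.033] min [ 0.464 -0.073  0.024] max [ 0.489 -0.049  0.036]
yellow [282. 261.] 162 med [0.579 0.134 0.067] min [0.55  0.123 0.055] max [0.608 0.138 0.071]
red [482. 100.] 34 med [ 0.209 -0.768  0.143] min [ 0.199 -0.863  0.116] max [ 0.222 -0.5    0.298]
red [299. 197.] 20 med [ 0.618 -0.057  0.114] min [ 0.613 -0.061  0.102] max [ 0.624 -0.052  0.126]
```

```bash
python3 -m creep '[[[0,0,-2.1,0.012,0.044,0.012,0.085],[0,0,-2.1,0.012,0.044,0.012,0.085],[0,0,-2.1,0.012,0.044,0.012,0.085],[0,0,-2.1,0.012,0.044,0.012,0.085],[0,0,-2.1,0.012,0.044,0.012,0.085],[0,0,-2.1,0.012,0.044,0.012,0.085],[0,0,-2.1,0.012,0.044,0.012,0.085],[0,0,-2.1,0.012,0.044,0.012,0.085],[0,0,-2.1,0.012,0.044,0.012,0.085],[0,0,-2.1,0.012,0.044,0.012,0.085],[0,0,-2.1,0.012,0.044,0.012,0.085],[0,0,-2.1,0.012,0.044,0.012,0.085],[0,0,0,0,0.02,0,0.085],[0,0,0,0,0,0,0.085]]]' 40
python3 - <<'E'
from h import *
c=cam('wrist'); im,D=read_camera('wrist'); save('w1',im); P=cloud(c,D); np.savez('pics/w1.npz',im=im,D=D,P=P)
print(c[1],-c[2][:,2])
for k,(lo,hi) in COL.items():
    for ce,s,m in blobs(im,lo,hi):
        m=m&(D>0); 
        if m.sum()<8: continue
        q=P[m]; print(k,ce.round(0),s[4],'med',np.median(q,0).round(4),'min',np.percentile(q,2,0).round(3),'max',np.percentile(q,98,0).round(3))
E
```

```text
clock: 1.55
eef_pos: [0.409, -0.0157, 0.3756]
ee_rot: [-0.0, 1.0, 0.001, 0.0]
force: [0.8, -0.4, -0.6]
opening: 0.998
gripper_force: 0.0
[ 0.49160848 -0.01607046  0.5191115 ] [-3.19554292e-01  3.45482917e-04 -9.47567905e-01]
blue [527.  31.] 848 med [ 0.5995 -0.3275  0.0174] min [ 0.576 -0.35   0.015] max [ 0.621 -0.306  0.019]
blue [447.  64.] 772 med [ 0.552  -0.2126  0.0174] min [ 0.529 -0.235  0.014] max [ 0.573 -0.191  0.019]
blue [438. 124.] 636 med [ 0.4614 -0.2095  0.0175] min [ 0.438 -0.232  0.015] max [ 0.482 -0.188  0.019]
orange [195.  38.] 830 med [0.5873 0.1821 0.0206] min [0.565 0.16  0.019] max [0.609 0.205 0.023]
orange [259.  43.] 1056 med [0.5806 0.0822 0.0206] min [0.558 0.054 0.019] max [0.602 0.119 0.023]
green [353. 112.] 262 med [ 0.4794 -0.0642  0.0343] min [ 0.466 -0.077  0.024] max [ 0.492 -0.052  0.036]
yellow [219.  33.] 459 med [0.5845 0.1283 0.0688] min [0.553 0.122 0.067] max [0.613 0.134 0.07 ]
red [360.  36.] 92 med [ 0.5711 -0.0609  0.1188] min [ 0.565 -0.067  0.105] max [ 0.578 -0.054  0.131]
```

View pics/w1.png

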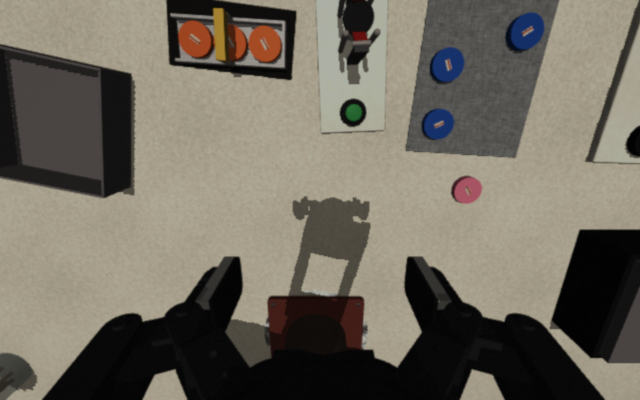

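The wrist view shows the tray at (230,40), the feeder at (352,60) and three blue mounts at (527,31), (447,64) and (438,124). The tub is at left, around (65,120). I need a closer look at the tray, so I'll move over it.

```bash
python3 -m creep '[[[0,0,0,0.04,0.01,0,0.085],[0,0,0,0.04,0.01,0,0.085],[0,0,0,0.04,0.01,0,0.085],[0,0,0,0.04,0.01,0,0.085],[0,0,0,0.04,0.01,0,0.085],[0,0,0,0,0,0,0.085],[0,0,0,0,0,0,0.085]]]' 40
python3 - <<'E'
from h import *
c=cam('wrist'); im,D=read_camera('wrist'); save('w2',im); P=cloud(c,D); np.savez('pics/w2.npz',im=im,D=D,P=P)
print(c[1])
for k,(lo,hi) in COL.items():
    for ce,s,m in blobs(im,lo,hi):
        m=m&(D>0); 
        if m.sum()<8: continue
        q=P[m]; print(k,ce.round(0),s[4],'med',np.median(q,0).round(4),'min',np.percentile(q,2,0).round(3),'max',np.percentile(q,98,0).round(3))
        if k in('yellow','orange'): r=cv2.minAreaRect((q[:,:2]*1000).astype(np.float32)); print('   ',r)
# feeder base plate: white low-sat at z~12mm ; tray/tub heights; tall posts
def rect(n,m):
    m=cv2.morphologyEx(m.astype(np.uint8),cv2.MORPH_OPEN,np.ones((3,3)));k,l,s,ce=cv2.connectedComponentsWithStats(m)
    for i in range(1,k):
        if s[i,4]>150:
            q=P[l==i]; print(n,s[i],np.median(q[:,2]).round(4),cv2.minAreaRect((q[:,:2]*1000).astype(np.float32)))
ok=D>0;X,Y,Z=P[...,0],P[...,1],P[...,2]
g=cv2.cvtColor(im,cv2.COLOR_RGB2HSV)
rect('base',ok&(abs(Z-.012)<.004)&(X<.9)&(g[...,2]>120)&(abs(Y+.06)<.07))
rect('tubrim',ok&(Z>.064)&(Z<.076)&(Y>.2))
rect('traywall',ok&(abs(Z-.0265)<.003)&(abs(Y-.13)<.12)&(g[...,1]<90)&(abs(X-.585)<.05))
rect('bay',ok&(Z>-.003)&(Z<.008)&(g[...,2]<50)&(abs(Y-.13)<.13)&(abs(X-.585)<.07))
rect('posts',ok&(Z>.122)&(abs(Y+.06)<.06)&(X<.7))
E
```

```text
clock: 2.3
eef_pos: [0.6091, 0.0303, 0.3729]
ee_rot: [0.0, 1.0, -0.002, -0.002]
force: [-0.8, 0.1, -0.2]
opening: 0.996
gripper_force: 0.0
[0.69242154 0.02954137 0.51592821]
blue [586.   9.] 773 med [ 0.824  -0.3661  0.0124] min [ 0.807 -0.426  0.01 ] max [ 0.836 -0.328  0.014]
blue [528. 158.] 573 med [ 0.5994 -0.3262  0.0175] min [ 0.577 -0.35   0.015] max [ 0.621 -0.306  0.019]
blue [458. 184.] 529 med [ 0.5525 -0.2121  0.0174] min [ 0.53  -0.235  0.015] max [ 0.575 -0.191  0.019]
blue [449. 230.] 445 med [ 0.4621 -0.2095  0.0175] min [ 0.439 -0.232  0.015] max [ 0.484 -0.188  0.019]
orange [238. 166.] 610 med [0.5861 0.1795 0.0207] min [0.564 0.148 0.018] max [0.609 0.204 0.022]
    ((588.1279296875, 176.00112915039062), (48.915103912353516, 60.878265380859375), 14.14431381225586)
orange [275. 169.] 176 med [0.5821 0.1144 0.0207] min [0.562 0.106 0.019] max [0.601 0.121 0.022]
    ((581.7296142578125, 113.14761352539062), (15.265639305114746, 43.16914749145508), 88.89630126953125)
orange [297. 169.] 557 med [0.5818 0.075  0.0207] min [0.558 0.053 0.019] max [0.603 0.097 0.023]
  
[... 1167 characters left out ...]
)
tubrim [ 34 204 112  95 815] 0.0693 ((409.4474182128906, 478.1590576171875), (234.7135009765625, 117.01606750488281), 37.09333038330078)
bay [ 212  129  113   65 2075] 0.0037 ((591.3883056640625, 131.38983154296875), (197.31173706054688, 97.32412719726562), 83.14940643310547)
posts [381 142  18  13 197] 0.1323 ((633.836181640625, -58.75310134887695), (22.06523323059082, 17.647050857543945), 89.90058898925781)
posts [380 193  17  14 189] 0.132 ((560.9309692382812, -61.76786804199219), (16.875423431396484, 22.097148895263672), 1.5039294958114624)
posts [  405   256   200   144 13285] 0.4424 ((611.4381103515625, -20.874370574951172), (45.19255065917969, 29.859092712402344), 83.57870483398438)
```

View pics/w2.png

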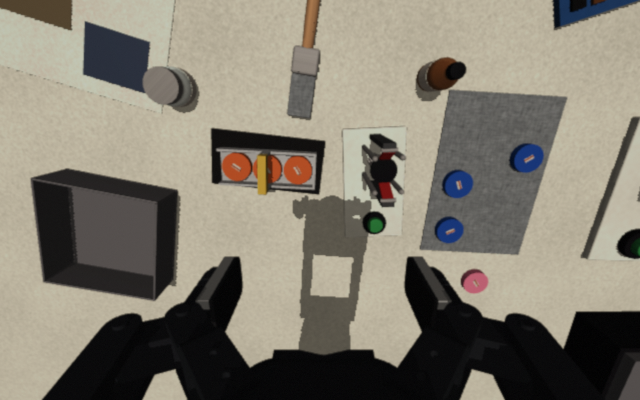

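Tray centred near (265,170); feeder base plate 204×110 mm, yaw about 2.4°, posts at 132 mm, so this is the smaller one. I'll look closer at the tray to see which end is open.

```bash
python3 -m creep '[[[0,0,0,-0.006,0.025,-0.035,0.085],[0,0,0,-0.006,0.025,-0.035,0.085],[0,0,0,-0.006,0.025,-0.035,0.085],[0,0,0,-0.006,0.023,-0.035,0.085],[0,0,0,0,0,-0.03,0.085],[0,0,0,0,0,0,0.085],[0,0,0,0,0,0,0.085]]]' 40
python3 - <<'E'
from h import *
c=cam('wrist'); im,D=read_camera('wrist'); save('w3',im); P=cloud(c,D); np.savez('pics/w3.npz',im=im,D=D,P=P)
print(c[1])
ok=D>0;X,Y,Z=P[...,0],P[...,1],P[...,2]
g=cv2.cvtColor(im,cv2.COLOR_RGB2HSV)
def rect(n,m):
    q=P[m]; print(n,m.sum(),np.median(q,0).round(4),cv2.minAreaRect((q[:,:2]*1000).astype(np.float32)))
for k in('yellow','orange'):
    for ce,s,m in blobs(im,*COL[k]): rect(k+str(ce.round(0)),m&ok&((Z>.064) if k=='yellow' else ok))
near=(abs(Y-.13)<.125)&(abs(X-.588)<.075)&ok
rect('bay',cv2.morphologyEx((near&(Z>-.003)&(Z<.0055)&(g[...,2]<60)).astype(np.uint8),cv2.MORPH_OPEN,np.ones((3,3)))>0)
m=near&(abs(Z-.025)<.004)&(g[...,1]<100)
rect('wall',cv2.morphologyEx(m.astype(np.uint8),cv2.MORPH_OPEN,np.ones((2,2)))>0)
cv2.imwrite('pics/w3c.png',cv2.resize(im[90:330,160:480,::-1],None,fx=2.4,fy=2.4))
E
```

```text
clock: 3.05
eef_pos: [0.5848, 0.129, 0.2067]
ee_rot: [0.0, 1.0, -0.001, 0.0]
force: [-0.6, -0.1, -0.5]
opening: 0.996
gripper_force: 0.0
[0.66734367 0.12824947 0.35025165]
yellow[323. 188.] 697 [0.5863 0.1287 0.0687] ((583.768798828125, 128.62977600097656), (13.127189636230469, 61.991634368896484), 86.4002685546875)
orange[277. 176.] 1240 [0.5876 0.1822 0.0207] ((586.7862548828125, 182.35740661621094), (48.63092803955078, 48.98968505859375), 37.2898063659668)
orange[310. 179.] 412 [0.5837 0.1431 0.0207] ((580.7291870117188, 145.13645935058594), (16.956928253173828, 49.804656982421875), 86.88639068603516)
orange[368. 181.] 1226 [0.5809 0.076  0.0207] ((579.5188598632812, 76.60043334960938), (48.44984817504883, 49.222267150878906), 46.243568420410156)
orange[336. 180.] 330 [0.5822 0.1144 0.0207] ((582.336669921875, 113.34625244140625), (45.59624099731445, 14.321763038635254), 0.3623138666152954)
bay 4428 [0.6244 0.1499 0.0037] ((590.03271484375, 131.66162109375), (198.51649475097656, 100.32986450195312), 83.33834838867188)
wall 1347 [0.5814 0.1061 0.0254] ((604.0401611328125, 126.13522338867188), (182.85992431640625, 126.2435531616211), 87.16815185546875)
```

View pics/w3c.png

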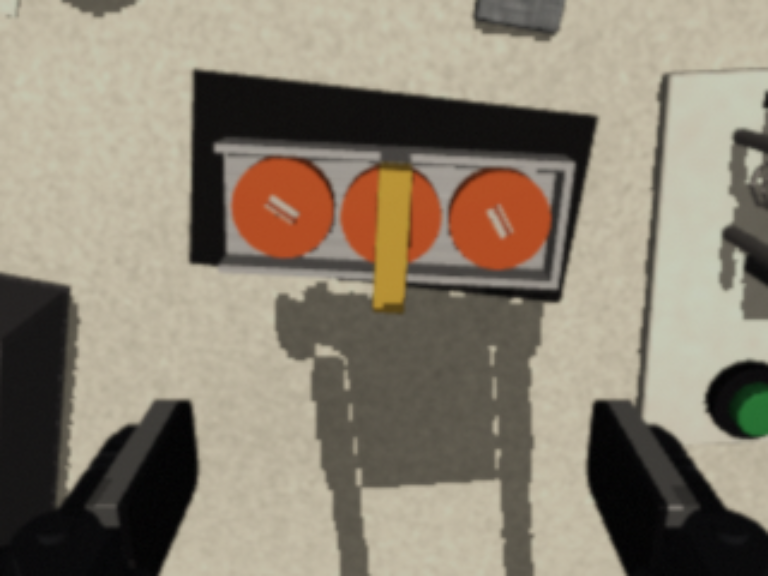

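Open end is at the left (+y), closed wall at the right, bar at (393,240) in the crop. The mat's x axis is about 83.3°, the tray's about 86.4°. Now I'll grasp the bar and compute the tub's position.

```bash
python3 -m creep '[[[0,0,-3.6,-0.001,0,-0.04,0.085],[0,0,0,0,0,-0.04,0.085],[0,0,0,0,0,-0.04,0.085],[0,0,0,0,0,-0.03,0.085],[0,0,0,0,0,-0.017,0.085],[0,0,0,0,0,0,0.085],[0,0,0,0,0,0,0.0],[0,0,0,0,0,0,0.0],[0,0,0,0,0,0,0.0],[0,0,0,0,0,0,0.0],[0,0,0,0,0,0,0.0],[0,0,0,0,0,0,0.0]]]' 100
python3 - <<'E'
from h import *
z=np.load('pics/w2.npz');P=z['P'];D=z['D'];X,Y,Z=P[...,0],P[...,1],P[...,2]
m=(D>0)&(Z>.064)&(Z<.075)&(Y>.3)&(Y<.62)&(X>.2)&(X<.62)
q=P[m][:,:2]*1000
print(cv2.minAreaRect(q.astype(np.float32)), q.min(0),q.max(0))
for n in('scene','side'):
    t=np.load('pics/%s0.npz'%n);P=cloud(cam(n),t['D'].astype(float));m=(t['D']>0)&(abs(P[...,2]-.07)<.005)&(P[...,1]>.3)&(P[...,1]<.65)&(P[...,0]>.2)&(P[...,0]<.62)
    if m.sum()>50:print(n,m.sum(),cv2.minAreaRect((P[m][:,:2]*1000).astype(np.float32)))
E
```

```text
clock: 4.3
eef_pos: [0.5847, 0.13, 0.0394]
ee_rot: [-0.0, 0.999, -0.032, 0.001]
force: [-1.2, -0.2, 6.4]
opening: 0.147
gripper_force: 98.6
((463.7138671875, 420.3149108886719), (201.24212646484375, 201.7626953125), 77.91834259033203) [345.23128765 301.32737676] [581.94423233 538.46045069]
scene 922 ((461.3046875, 421.19976806640625), (202.49472045898438, 202.35450744628906), 77.94615173339844)
side 525 ((460.5316467285156, 421.1207275390625), (198.92694091796875, 200.56617736816406), 77.98001098632812)
```

```bash
python3 -m creep '[[[0,0,0,0,0,0.02,0.0],[0,0,0,0,0,0.03,0.0],[0,0,0,0,0,0.04,0.0],[0,0,0,0,0,0.04,0.0],[0,0,0,0,0,0.03,0.0],[0,0,-1.05,-0.01,0.016,0,0],[0,0,-1.05,-0.017,0.028,0,0],[0,0,-1.05,-0.017,0.028,0,0],[0,0,-1.05,-0.017,0.028,0,0],[0,0,-1.05,-0.017,0.028,0,0],[0,0,-1.05,-0.017,0.028,0,0],[0,0,-1.05,-0.017,0.028,0,0],[0,0,-1.05,-0.017,0.025,0,0],[0,0,0,-0.008,0.012,0,0],[0,0,0,0,0,0,0],[0,0,0,0,0,0,0]]]' 100
python3 - <<'E'
from h import *
im,D=read_camera('wrist'); save('w4',im)
E
```

```text
clock: 5.9
eef_pos: [0.447, 0.3504, 0.1978]
ee_rot: [0.001, 0.994, -0.105, -0.0]
force: [0.2, -1.0, -2.5]
opening: 0.149
gripper_force: 98.0
```

View pics/w4.png

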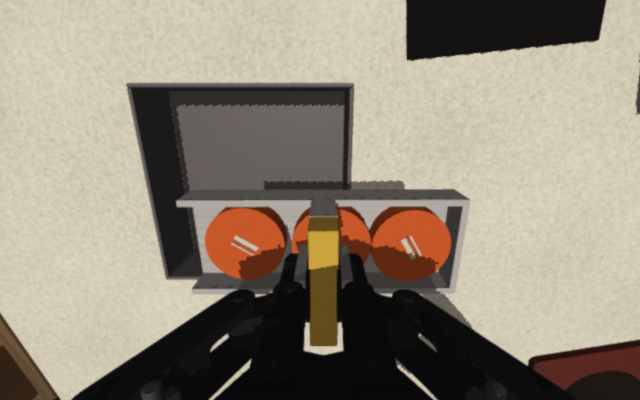

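The tray is level and held, with its three discs at (245,242), (335,235) and (410,245); the tub's near wall is under the tray. Tilting now.

```bash
python3 -m creep '[[[-4.89,1.04,0,0,0,0,0],[-4.89,1.04,0,0,0,0,0],[-4.89,1.04,0,0,0,0,0],[-4.89,1.04,0,0,0,0,0],[-4.89,1.04,0,0,0,0,0],[-4.89,1.04,0,0,0,0,0],[-4.89,1.04,0,0,0,0,0],[-4.89,1.04,0,0,0,0,0],[-4.89,1.04,0,0,0,0,0],[-4.89,1.04,0,0,0,0,0],[-4.89,1.04,0,0,0,0,0],[0,0,0,0,0,0,0],[0,0,0,0,0,0,0],[0,0,0,0,0,0,0],[0,0,0,0,0,0,0],[0,0,0,0,0,0,0]]]' 100
python3 - <<'E'
from h import *
s=get_state(); print(R.from_quat(s['ee_rot'],scalar_first=True).as_matrix()[:,2], s['joints'].round(2))
im,D=read_camera('wrist'); im2,_=read_camera('scene'); im3,_=read_camera('side')
cv2.imwrite('pics/t1.png',np.vstack([cv2.resize(im[...,::-1],(480,300)),np.hstack([im2[200:400,400:640,::-1],im3[200:400,140:380,::-1]])]))
E
```

```text
clock: 7.55
eef_pos: [0.4474, 0.3509, 0.1996]
ee_rot: [0.458, 0.883, -0.094, -0.047]
force: [0.8, 0.4, -1.4]
opening: 0.146
gripper_force: 98.5
[-0.169785   -0.79970844 -0.57588147] [ 0.79  0.77  1.1  -0.53  2.07  2.51]
```

View pics/t1.png

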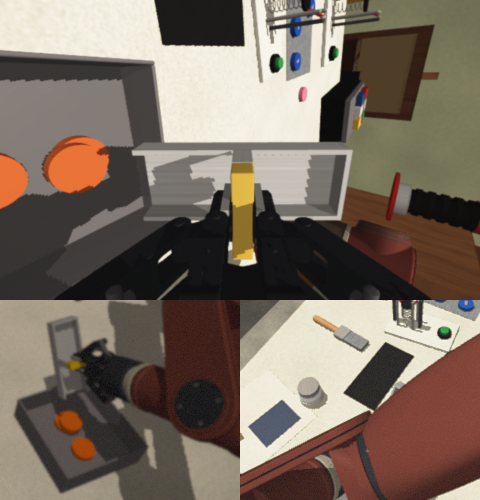

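All three orange discs lie in the tub (the wrist crop shows one at (5,180) and two overlapping at (75,165); the scene crop shows the same), and the tray is empty. Levelling it and heading back.

```bash
python3 -m creep '[[[7.82,-1.66,0,0,0,0,0],[7.82,-1.66,0,0,0,0,0],[7.82,-1.66,0,0,0,0,0],[7.82,-1.66,0,0,0,0,0],[7.82,-1.66,0,0,0,0,0],[7.82,-1.66,0,0,0,0,0],[6.85,-1.46,0,0,0,0,0],[0,0,0.66,0.009,-0.014,0,0],[0,0,0.66,0.018,-0.0275,0,0],[0,0,0.66,0.018,-0.0275,0,0],[0,0,0.66,0.018,-0.0275,0,0],[0,0,0.66,0.018,-0.0275,0,0],[0,0,0.66,0.018,-0.0275,0,0],[0,0,0.66,0.018,-0.0275,0,0],[0,0,0.66,0.018,-0.0275,0,0],[0,0,0,0.008,-0.0125,0,0],[0,0,0,0,0,0,0],[0,0,0,0,0,0,0]]]' 100
cat > tray.py <<'E'
from h import *
import sys
s=get_state();Rm=R.from_quat(s['ee_rot'],scalar_first=True).as_matrix();print('pos',s['eef_pos'].round(4),'z',Rm[:,2].round(3),'yawx',np.degrees(np.arctan2(Rm[1,0],Rm[0,0])).round(2))
c=cam('wrist'); im,D=read_camera('wrist'); save(sys.argv[1],im); P=cloud(c,D);ok=D>0;Z=P[...,2];g=cv2.cvtColor(im,cv2.COLOR_RGB2HSV)
def rect(n,m):
    m=cv2.morphologyEx(m.astype(np.uint8),cv2.MORPH_OPEN,np.ones((2,2)))>0
    q=P[m]; print(n,m.sum(),'z',np.percentile(q[:,2],[5,50,95]).round(4),cv2.minAreaRect((q[:,:2]*1000).astype(np.float32)))
xy=np.hypot(P[...,0]-s['eef_pos'][0],P[...,1]-s['eef_pos'][1])
z0=float(sys.argv[2]) # underside of tray
rect('floor',ok&(xy<.1)&(abs(Z-z0-.003)<.004)&(g[...,2]>70)&(g[...,1]<80))
rect('walls',ok&(xy<.1)&(abs(Z-z0-.021)<.004)&(g[...,1]<80))
rect('bay',ok&(Z>-.003)&(Z<.0055)&(g[...,2]<60)&(abs(P[...,1]-.13)<.125)&(abs(P[...,0]-.588)<.075))
E
python3 tray.py w5 0.161
```

```text
clock: 9.5
eef_pos: [0.5894, 0.1323, 0.1982]
ee_rot: [0.0, 0.998, -0.06, -0.001]
force: [-0.9, 0.1, -1.9]
opening: 0.147
gripper_force: 98.4
pos [0.5894 0.1323 0.1982] z [-0.001  0.    -1.   ] yawx -6.86
floor 13591 z [0.1646 0.1655 0.1671] ((615.3899536132812, 129.25204467773438), (169.1842041015625, 113.4484634399414), 83.25061798095703)
walls 5201 z [0.165  0.184  0.1854] ((544.6441650390625, 136.13934326171875), (369.59112548828125, 255.5841827392578), 83.63085174560547)
bay 9175 z [0.0025 0.0037 0.0051] ((622.5392456054688, 126.08580780029297), (199.05934143066406, 98.49848937988281), 83.14176177978516)
```

View pics/w5.png

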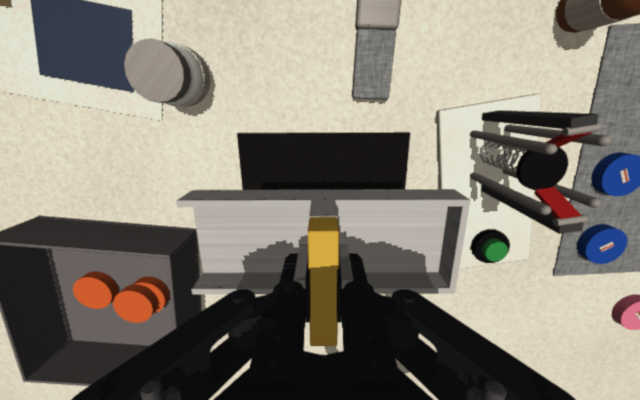

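Tray level and empty, floor yaw 83.25° against the mat's 83.2°; the three orange discs sit in the tub at (95,290), (135,300) and (150,290). Lowering it onto the mat.

```bash
python3 -m creep '[[[0,0,0,0.001,0,-0.02,0],[0,0,0,0,0,-0.04,0],[0,0,0,0,0,-0.04,0],[0,0,0,0,0,-0.03,0],[0,0,0,0,0,-0.018,0],[0,0,0,0,0,-0.006,0],[0,0,0,0,0,-0.004,0],[0,0,0,0,0,0,0],[0,0,0,0,0,0,0]]]' 100
```

```text
clock: 10.45
eef_pos: [0.592, 0.1324, 0.0419]
ee_rot: [0.0, 0.998, -0.059, 0.001]
force: [0.4, -1.1, -1.2]
opening: 0.145
gripper_force: 98.3
```

```bash
python3 -m creep '[[[0,0,0,0,0,-0.002,0],[0,0,0,0,0,-0.001,0],[0,0,0,0,0,0,0]]]' 100; python3 -m creep '[[[0,0,0,0,0,0,0.01],[0,0,0,0,0,0,0.03],[0,0,0,0,0,0,0.085],[0,0,0,0,0,0,0.085],[0,0,0,0,0,0,0.085],[0,0,0,0,0,0.02,0.085],[0,0,0,0,0,0.04,0.085],[0,0,0,0,0,0.05,0.085],[0,0,0,0,0,0.05,0.085],[0,0,0,0,0,0,0.085],[0,0,0,0,0,0,0.085]]]' 100; python3 tray.py w6 0.003
```

```text
clock: 10.75
eef_pos: [0.5922, 0.1321, 0.0394]
ee_rot: [-0.0, 0.998, -0.06, 0.001]
force: [-2.9, 0.7, 7.2]
opening: 0.143
gripper_force: 99.8
clock: 11.85
eef_pos: [0.5922, 0.1321, 0.1995]
ee_rot: [-0.0, 0.998, -0.06, 0.002]
force: [-0.1, 0.2, -1.4]
opening: 1.0
gripper_force: 0.0
pos [0.5922 0.1321 0.1995] z [ 0.004  0.    -1.   ] yawx -6.83
floor 5365 z [0.0055 0.0067 0.0085] ((618.2540283203125, 130.1230926513672), (166.323974609375, 112.15631866455078), 83.2745590209961)
walls 1415 z [0.0033 0.0254 0.0268] ((611.3200073242188, 127.67750549316406), (181.92669677734375, 125.36341094970703), 83.43241119384766)
bay 4303 z [0.0022 0.0037 0.0053] ((606.3097534179688, 127.93628692626953), (199.53054809570312, 135.3650665283203), 83.22126770019531)
```

View pics/w6.png

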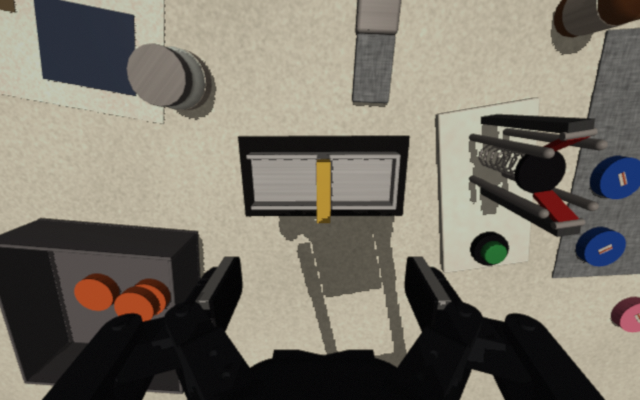

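Tray is back square on its mat with a black margin on all sides and pouring end left. Next I'll measure the well and the new mounts closely.

```bash
python3 -m creep '[[[0,0,1,-0.004,-0.02,0.025,0.085],[0,0,1,-0.004,-0.035,0.025,0.085],[0,0,1,-0.004,-0.035,0.025,0.085],[0,0,1,-0.004,-0.035,0.025,0.085],[0,0,1,-0.004,-0.035,0,0.085],[0,0,1,-0.004,-0.035,0,0.085],[0,0,1,-0.004,-0.035,0,0.085],[0,0,1.1,-0.004,-0.035,0,0.085],[0,0,1.1,0,-0.007,0,0.085],[0,0,0,0,0,0,0.085],[0,0,0,0,0,0,0.085]]]' 60
cat > look.py <<'E'
from h import *
import sys
s=get_state();Rm=R.from_quat(s['ee_rot'],scalar_first=True).as_matrix();print('pos',s['eef_pos'].round(4),'z',Rm[:,2].round(3),'yawx',np.degrees(np.arctan2(Rm[1,0],Rm[0,0])).round(2))
c=cam('wrist'); im,D=read_camera('wrist'); save(sys.argv[1],im); P=cloud(c,D);ok=D>0;X,Y,Z=P[...,0],P[...,1],P[...,2]
for ce,st,m in blobs(im,*COL['blue'],60):
    m2=cv2.morphologyEx(m.astype(np.uint8),cv2.MORPH_CLOSE,np.ones((9,9)))>0
    q=P[m2&ok]; top=np.percentile(q[:,2],90); q=q[q[:,2]>top-.004]
    (x,y),r=cv2.minEnclosingCircle((q[:,:2]*1000).astype(np.float32)); print('blue',ce.round(0),st[4],'c',round(x,1),round(y,1),'r',round(r,1),'top',top.round(4))
m=ok&(Z>.126)&(Z<.136)&(abs(Y+.06)<.045)&(abs(X-.6)<.06)
n,l,st,_=cv2.connectedComponentsWithStats(m.astype(np.uint8))
for i in range(1,n):
    if st[i,4]>6: q=P[l==i]; print('high',st[i],((q.min(0)+q.max(0))/2).round(4),np.ptp(q,0).round(4))
m=ok&(abs(Z-.0125)<.005)&(abs(Y+.06)<.075)&(X>.42)&(X<.68)&(im.min(-1)>110)
if m.sum()>100: print('base',cv2.minAreaRect((P[m][:,:2]*1000).astype(np.float32)))
np.savez('pics/'+sys.argv[1]+'.npz',im=im,D=D,P=P)
E
python3 look.py w7
```

```text
clock: 13.0
eef_pos: [0.5583, -0.1396, 0.2954]
ee_rot: [-0.001, 1.0, 0.02, -0.002]
force: [0.8, 0.5, -0.2]
opening: 0.993
gripper_force: 0.0
pos [ 0.5583 -0.1396  0.2954] z [-0.003  0.001 -1.   ] yawx 2.32
blue [455. 139.] 867 c 599.3 -328.1 r 24.8 top 0.0187
blue [372. 168.] 785 c 552.1 -213.3 r 24.8 top 0.0187
blue [368. 229.] 320 c 459.8 -213.5 r 23.0 top 0.0188
high [236  99  23  17 318] [ 0.6341 -0.0592  0.1308] [0.0163 0.0217 0.0096]
high [227 116   8   8  55] [ 0.6211 -0.041   0.1301] [0.0071 0.0068 0.0073]
high [263 116   8   8  52] [ 0.6227 -0.0784  0.13  ] [0.007  0.007  0.0072]
high [232 162   8   8  49] [ 0.5727 -0.0432  0.1301] [0.0074 0.0065 0.0078]
high [266 162   8   8  48] [ 0.5743 -0.0805  0.13  ] [0.0071 0.0073 0.0072]
high [242 169  21  17 286] [ 0.5604 -0.0617  0.1308] [0.0167 0.0226 0.0094]
base ((550.3184814453125, -62.263065338134766), (202.13172912597656, 110.2962417602539), 2.4174723625183105)
```

View pics/w7.png

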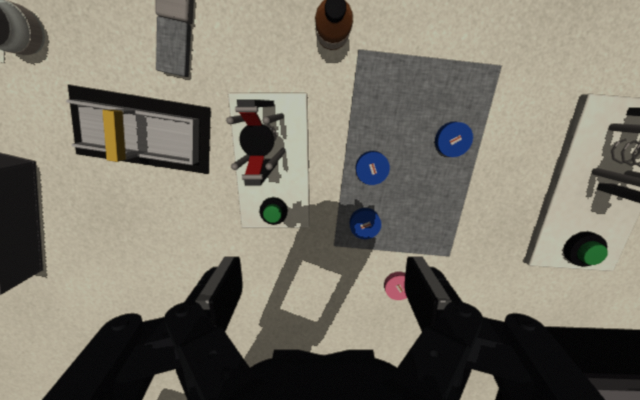

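Posts found at 130 mm; the well centre is (0.5977, -0.0608), yaw 2.4°. The discs are at pixels (455,139), (372,168) and (368,229). I'll pick the one at (372,168).

```bash
python3 -m creep '[[[0,0,0,-0.002,-0.025,-0.04,0.085],[0,0,0,-0.002,-0.025,-0.045,0.085],[0,0,0,-0.002,-0.0234,-0.045,0.085],[0,0,0,0,0,-0.045,0.085],[0,0,0,0,0,-0.045,0.085],[0,0,0,0,0,-0.035,0.085],[0,0,0,0,0,-0.025,0.085],[0,0,0,0,0,-0.0144,0.085],[0,0,0,0,0,0,0.085]]]' 60; python3 -m creep '[[[0,0,0,0,0,0,0.055],[0,0,0,0,0,0,0.04],[0,0,0,0,0,0,0.03],[0,0,0,0,0,0,0.03],[0,0,0,0,0,0,0.03]]]' 80
```

```text
clock: 13.95
eef_pos: [0.5515, -0.2105, 0.0025]
ee_rot: [-0.001, 1.0, 0.021, -0.002]
force: [-0.5, 0.2, -0.1]
opening: 0.999
gripper_force: 0.0
clock: 14.45
eef_pos: [0.555, -0.2133, 0.0078]
ee_rot: [0.001, 1.0, 0.021, 0.002]
force: [-1.7, 1.1, 6.3]
opening: 0.54
gripper_force: 80.8
```

```bash
python3 -m creep '[[[0,0,0,0,0,0.03,0.03],[0,0,0,0,0,0.05,0.03],[0,0,0,0,0,0.05,0.03],[0,0,0,0,0,0.05,0.03],[0,0,0,0.01,0.03,0.03,0.03],[0,0,0,0.01,0.04,0,0.03],[0,0,0,0.01,0.04,0,0.03],[0,0,0,0.01,0.03,0,0.03],[0,0,0,0.0057,0.012,0,0.03],[0,0,0,0,0,0,0.03],[0,0,0,0,0,0,0.03]]]' 80; python3 look.py w8
```

```text
clock: 15.55
eef_pos: [0.5987, -0.0612, 0.2154]
ee_rot: [0.001, 1.0, 0.021, 0.0]
force: [0.8, -0.3, -0.8]
opening: 0.536
gripper_force: 82.0
pos [ 0.5987 -0.0612  0.2154] z [ 0.    -0.001 -1.   ] yawx 2.38
blue [539. 183.] 1150 c 598.8 -327.7 r 25.2 top 0.0186
blue [323. 268.] 5352 c 596.7 -61.7 r 25.2 top 0.2259
blue [426. 276.] 858 c 526.3 -160.5 r 107.2 top 0.0186
high [308 155  27  19 455] [ 0.6349 -0.0586  0.1307] [0.0155 0.0211 0.0092]
high [294 175  10  11  79] [ 0.6209 -0.0405  0.1299] [0.0079 0.0074 0.0077]
high [339 175  10  11  81] [ 0.6224 -0.0775  0.13  ] [0.0079 0.0074 0.0076]
base ((576.4260864257812, -61.21989822387695), (151.87144470214844, 110.1627197265625), 2.5307767391204834)
```

View pics/w8.png

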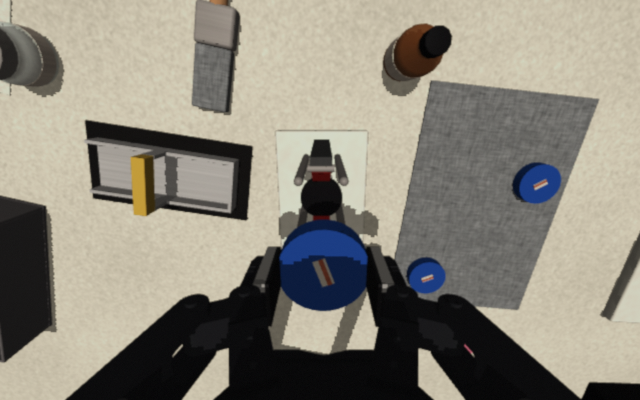

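Disc is held level (centre pixel (323,268)), its centre at (0.5967, -0.0617) above the well; correcting by about 1 mm and lowering.

```bash
python3 -m creep '[[[0,0,0,0.001,0.0012,-0.03,0.03],[0,0,0,0,0,-0.03,0.03],[0,0,0,0,0,-0.015,0.03],[0,0,0,0,0,0,0.03],[0,0,0,0,0,-0.008,0.03],[0,0,0,0,0,-0.008,0.03],[0,0,0,0,0,-0.008,0.03]]]' 80; python3 -m creep '[[[0,0,0,0,0,-0.008,0.03],[0,0,0,0,0,-0.008,0.03],[0,0,0,0,0,-0.008,0.03],[0,0,0,0,0,-0.005,0.03],[0,0,0,0,0,-0.005,0.03],[0,0,0,0,0,0,0.03],[0,0,0,0,0,0,0.03]]]' 80
```

```text
clock: 16.3
eef_pos: [0.6005, -0.0595, 0.1167]
ee_rot: [0.001, 1.0, 0.021, 0.001]
force: [-0.6, 0.1, 2.7]
opening: 0.54
gripper_force: 82.2
clock: 17.0
eef_pos: [0.5998, -0.0591, 0.0819]
ee_rot: [0.0, 1.0, 0.021, -0.0]
force: [0.2, -0.5, 2.8]
opening: 0.544
gripper_force: 82.4
```

```bash
python3 -m creep '[[[0,0,0,0,0,0,0.085],[0,0,0,0,0,0,0.085],[0,0,0,0,0,0,0.085],[0,0,0,0,0,0,0.085],[0,0,0,0,0,0.03,0.085],[0,0,0,0,0,0.05,0.085],[0,0,0,0,0,0.05,0.085],[0,0,0,0,0,0.02,0.085],[0,0,0,0,0,0,0.085]]]' 80; python3 look.py w9
```

```text
clock: 17.9
eef_pos: [0.6022, -0.0597, 0.2372]
ee_rot: [0.001, 1.0, 0.021, 0.004]
force: [-0.1, -0.5, -0.0]
opening: 0.999
gripper_force: 0.0
pos [ 0.6022 -0.0597  0.2372] z [ 0.008 -0.002 -1.   ] yawx 2.38
blue [527. 183.] 1008 c 599.2 -327.9 r 25.1 top 0.0185
blue [322. 195.] 1332 c 597.4 -59.7 r 25.0 top 0.1009
blue [431. 262.] 91 c 613.5 -112.0 r 3.9 top 0.2577
high [310 156  26  17 372] [ 0.6349 -0.0586  0.1311] [0.0153 0.0222 0.0085]
high [298 175   9   9  67] [ 0.6208 -0.0406  0.1306] [0.0075 0.0073 0.0068]
high [339 174   9  10  68] [ 0.6226 -0.0775  0.1297] [0.0075 0.0074 0.0073]
high [299 224   9   9  62] [ 0.573  -0.0424  0.1297] [0.0065 0.0077 0.0074]
high [339 224   8   9  58] [ 0.5747 -0.08    0.1302] [0.0075 0.0069 0.0076]
high [312 231  23  19 349] [ 0.5608 -0.0619  0.1305] [0.0167 0.0214 0.009 ]
base ((562.11376953125, -61.734291076660156), (180.21351623535156, 109.98611450195312), 2.404456615447998)
```

View pics/w9.png

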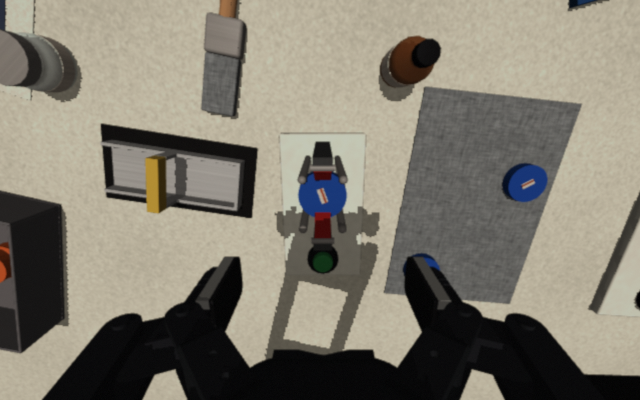

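First disc is at (322,195), top about 100 mm, under the red flaps. Next, the disc at (527,183).

```bash
python3 -m creep '[[[0,0,0,-0.001,-0.03,0,0.085],[0,0,0,0,-0.045,0,0.085],[0,0,0,0,-0.045,0,0.085],[0,0,0,0,-0.045,-0.03,0.085],[0,0,0,0,-0.045,-0.04,0.085],[0,0,0,0,-0.04,-0.04,0.085],[0,0,0,0,-0.018,-0.04,0.085],[0,0,0,0,0,-0.04,0.085],[0,0,0,0,0,-0.024,0.085],[0,0,0,0,0,-0.014,0.085],[0,0,0,0,0,0,0.085],[0,0,0,0,0,0,0.085]]]' 60
python3 - <<'E'
from h import *
c=cam('wrist'); im,D=read_camera('wrist');P=cloud(c,D)
for ce,st,m in blobs(im,*COL['blue'],60): q=P[m&(D>0)];print(ce.round(0),st[4],np.median(q,0).round(4),((np.percentile(q,2,0)+np.percentile(q,98,0))/2).round(4))
E
```

```text
clock: 19.15
eef_pos: [0.599, -0.3114, 0.0178]
ee_rot: [0.0, 1.0, 0.021, -0.0]
force: [0.1, -0.1, 1.2]
opening: 0.996
gripper_force: 0.0
[352. 253.] 5462 [ 0.6034 -0.3278  0.0177] [ 0.6005 -0.3285  0.0139]
[168. 392.] 459 [ 0.4849 -0.2074  0.0124] [ 0.4828 -0.206   0.0116]
```

```bash
python3 -m creep '[[[0,0,0,0,-0.0168,0.005,0.085],[0,0,0,0,0,0,0.085],[0,0,0,0,0,-0.01,0.085],[0,0,0,0,0,-0.01,0.085],[0,0,0,0,0,0,0.085]]]' 60; python3 -m creep '[[[0,0,0,0,0,0,0.055],[0,0,0,0,0,0,0.04],[0,0,0,0,0,0,0.03],[0,0,0,0,0,0,0.03],[0,0,0,0,0,0,0.03]]]' 80;  python3 -m creep '[[[0,0,0,0,0,0.03,0.03],[0,0,0,0,0,0.04,0.03],[0,0,0,0,0,0.04,0.03],[0,0,0,0,0,0.04,0.03],[0,0,0,0,0.02,0.04,0.03],[0,0,0,0,0.04,0.02,0.03],[0,0,0,0,0.04,0,0.03],[0,0,0,0,0.04,0,0.03],[0,0,0,0,0.04,0,0.03],[0,0,0,0,0.04,0,0.03],[0,0,0,0,0.03,0,0.03],[0,0,0,0,0.017,0,0.03],[0,0,0,0,0,0,0.03],[0,0,0,0,0,0,0.03]]]' 80; python3 look.py w10
```

```text
clock: 19.7
eef_pos: [0.5969, -0.3269, -0.0003]
ee_rot: [-0.001, 1.0, 0.021, -0.002]
force: [-0.1, -0.2, -1.0]
opening: 0.995
gripper_force: 0.0
clock: 20.2
eef_pos: [0.5995, -0.3286, 0.0035]
ee_rot: [0.001, 1.0, 0.021, 0.001]
force: [-0.0, 0.2, 3.6]
opening: 0.555
gripper_force: 82.5
clock: 21.6
eef_pos: [0.5988, -0.0619, 0.2125]
ee_rot: [0.001, 1.0, 0.021, -0.0]
force: [-0.6, -0.4, 0.9]
opening: 0.547
gripper_force: 82.1
pos [ 0.5988 -0.0619  0.2125] z [-0.    -0.001 -1.   ] yawx 2.4
blue [320. 198.] 1545 c 598.9 -58.9 r 25.9 top 0.101
blue [323. 268.] 5730 c 599.3 -62.5 r 25.3 top 0.2275
blue [427. 277.] 849 c 525.9 -159.9 r 108.0 top 0.0186
high [307 156  28  19 463] [ 0.6347 -0.0589  0.1306] [0.0162 0.0215 0.009 ]
high [293 176  10  11  83] [ 0.6207 -0.0406  0.1299] [0.0076 0.0074 0.0069]
high [339 176  10  11  80] [ 0.6225 -0.0779  0.1297] [0.0075 0.0075 0.0074]
base ((577.8746337890625, -61.035797119140625), (149.36434936523438, 110.07920837402344), 2.5671262741088867)
```

```bash
python3 -m creep '[[[0,0,0,-0.0016,0.002,-0.03,0.03],[0,0,0,0,0,-0.03,0.03],[0,0,0,0,0,-0.012,0.03],[0,0,0,0,0,0,0.03],[0,0,0,0,0,-0.008,0.03],[0,0,0,0,0,-0.008,0.03],[0,0,0,0,0,-0.008,0.03]]]' 80; python3 -m creep '[[[0,0,0,0,0,-0.008,0.03],[0,0,0,0,0,-0.008,0.03],[0,0,0,0,0,-0.008,0.03],[0,0,0,0,0,-0.008,0.03],[0,0,0,0,0,-0.009,0.03],[0,0,0,0,0,0,0.03],[0,0,0,0,0,0,0.03]]]' 80
```

```text
clock: 22.35
eef_pos: [0.5979, -0.0596, 0.1172]
ee_rot: [0.0, 1.0, 0.021, 0.001]
force: [-4.2, -0.3, 4.7]
opening: 0.546
gripper_force: 82.5
clock: 23.05
eef_pos: [0.5977, -0.0594, 0.0762]
ee_rot: [0.0, 1.0, 0.021, 0.0]
force: [-0.3, -0.6, 3.7]
opening: 0.548
gripper_force: 82.6
```

```bash
python3 -m creep '[[[0,0,0,0,0,0,0.085],[0,0,0,0,0,0,0.085],[0,0,0,0,0,0,0.085],[0,0,0,0,0,0,0.085],[0,0,0,0,0,0.03,0.085],[0,0,0,0,0,0.05,0.085],[0,0,0,0,0,0.05,0.085],[0,0,0,-0.02,-0.02,0.02,0.085],[0,0,0,-0.03,-0.04,0.02,0.085],[0,0,0,-0.03,-0.04,0,0.085],[0,0,0,-0.02,-0.03,0,0.085],[0,0,0,0,0,0,0.085],[0,0,0,0,0,0,0.085]]]' 80; python3 look.py w11
```

```text
clock: 24.35
eef_pos: [0.499, -0.1869, 0.2442]
ee_rot: [0.0, 1.0, 0.02, 0.0]
force: [0.6, 0.1, 0.3]
opening: 0.995
gripper_force: 0.0
pos [ 0.499  -0.1869  0.2442] z [ 0. -0. -1.] yawx 2.25
blue [190.  80.] 1845 c 597.8 -60.0 r 25.2 top 0.1011
blue [340. 195.] 763 c 461.4 -210.9 r 24.6 top 0.0187
high [150  14  32  26 673] [ 0.6344 -0.0586  0.1308] [0.0166 0.0232 0.0094]
high [141  40  14  12 115] [ 0.6204 -0.0415  0.13  ] [0.0078 0.0078 0.0079]
high [188  40  12  12 106] [ 0.622  -0.0783  0.13  ] [0.0075 0.0078 0.0078]
high [153 104  12  10  94] [ 0.5723 -0.043   0.1297] [0.0074 0.0079 0.0075]
high [197 104  11  10  85] [ 0.5738 -0.0807  0.13  ] [0.0075 0.0074 0.0079]
high [167 114  29  20 466] [ 0.5604 -0.0623  0.1308] [0.0157 0.0221 0.0095]
base ((550.1942749023438, -61.90402603149414), (204.98532104492188, 109.50140380859375), 2.3017678260803223)
```

View pics/w11.png

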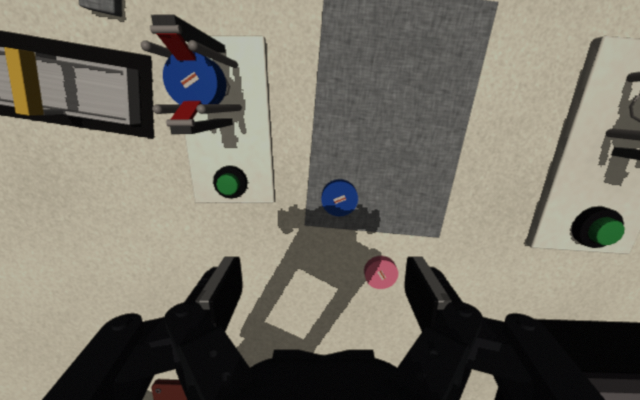

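Top disc in the well at (190,80), again at about 100 mm; the last blue disc is at (340,197), and the pink decoy at (381,272) is clear of the fingers.

```bash
python3 -m creep '[[[0,0,0,-0.019,-0.012,-0.03,0.085],[0,0,0,-0.0186,-0.012,-0.03,0.085],[0,0,0,0,0,-0.035,0.085],[0,0,0,0,0,-0.04,0.085],[0,0,0,0,0,-0.04,0.085],[0,0,0,0,0,-0.03,0.085],[0,0,0,0,0,-0.02,0.085],[0,0,0,0,0,0,0.085]]]' 60
```

```text
clock: 25.2
eef_pos: [0.4598, -0.2075, 0.0156]
ee_rot: [-0.002, 1.0, 0.022, -0.003]
force: [-0.7, -0.2, 0.6]
opening: 0.997
gripper_force: 0.0
```

```bash
python3 -m creep '[[[0,0,0,0.001,-0.002,-0.007,0.085],[0,0,0,0,0,-0.006,0.085],[0,0,0,0,0,0,0.085]]]' 60; python3 -m creep '[[[0,0,0,0,0,0,0.055],[0,0,0,0,0,0,0.04],[0,0,0,0,0,0,0.03],[0,0,0,0,0,0,0.03],[0,0,0,0,0,0,0.03]]]' 80;  python3 -m creep '[[[0,0,0,0,0,0.03,0.03],[0,0,0,0,0,0.04,0.03],[0,0,0,0,0,0.04,0.03],[0,0,0,0,0,0.04,0.03],[0,0,0,0.02,0.02,0.04,0.03],[0,0,0,0.03,0.03,0.02,0.03],[0,0,0,0.03,0.03,0,0.03],[0,0,0,0.03,0.03,0,0.03],[0,0,0,0.02,0.03,0,0.03],[0,0,0,0.007,0.01,0,0.03],[0,0,0,0,0,0,0.03],[0,0,0,0,0,0,0.03]]]' 80; python3 look.py w12
```

```text
clock: 25.5
eef_pos: [0.4632, -0.2125, 0.0064]
ee_rot: [0.0, 1.0, 0.021, 0.0]
force: [-0.1, -0.4, -0.3]
opening: 0.996
gripper_force: 0.0
clock: 26.0
eef_pos: [0.4633, -0.2129, 0.0077]
ee_rot: [0.001, 1.0, 0.021, 0.0]
force: [-3.1, 2.1, 8.5]
opening: 0.544
gripper_force: 80.4
clock: 27.2
eef_pos: [0.5991, -0.0631, 0.216]
ee_rot: [0.0, 1.0, 0.021, -0.001]
force: [-0.2, -0.3, -0.7]
opening: 0.537
gripper_force: 82.0
pos [ 0.5991 -0.0631  0.216 ] z [-0.001 -0.001 -1.   ] yawx 2.38
blue [319. 197.] 1486 c 598.5 -59.9 r 24.8 top 0.101
blue [323. 268.] 5301 c 596.8 -63.6 r 25.3 top 0.2267
high [305 155  28  19 456] [ 0.6348 -0.0585  0.1307] [0.0158 0.022  0.0089]
high [292 175  10  11  81] [ 0.6208 -0.0406  0.1302] [0.0076 0.0073 0.0083]
high [337 176  10  10  78] [ 0.6223 -0.0778  0.1299] [0.0077 0.0076 0.0072]
base ((575.3110961914062, -61.15605926513672), (153.95431518554688, 109.94207000732422), 2.4791996479034424)
```

```bash
python3 -m creep '[[[0,0,0,0.001,0.003,-0.03,0.03],[0,0,0,0,0,-0.03,0.03],[0,0,0,0,0,-0.014,0.03],[0,0,0,0,0,0,0.03],[0,0,0,0,0,-0.008,0.03],[0,0,0,0,0,-0.008,0.03],[0,0,0,0,0,-0.008,0.03]]]' 80; python3 -m creep '[[[0,0,0,0,0,-0.008,0.03],[0,0,0,0,0,-0.008,0.03],[0,0,0,0,0,-0.008,0.03],[0,0,0,0,0,-0.008,0.03],[0,0,0,0,0,-0.009,0.03],[0,0,0,0,0,0,0.03],[0,0,0,0,0,0,0.03]]]' 80
```

```text
clock: 27.95
eef_pos: [0.6011, -0.0597, 0.1193]
ee_rot: [0.0, 1.0, 0.021, 0.0]
force: [-6.4, 0.8, 6.7]
opening: 0.538
gripper_force: 83.1
clock: 28.65
eef_pos: [0.6016, -0.0596, 0.078]
ee_rot: [0.0, 1.0, 0.021, 0.001]
force: [0.1, 0.4, 2.0]
opening: 0.543
gripper_force: 82.5
```

```bash
python3 -m creep '[[[0,0,0,0,0,0,0.085],[0,0,0,0,0,0,0.085],[0,0,0,0,0,0,0.085],[0,0,0,0,0,0,0.085],[0,0,0,0,0,0.03,0.085],[0,0,0,0,0,0.05,0.085],[0,0,0,0,0,0.05,0.085],[0,0,0,-0.02,-0.02,0.02,0.085],[0,0,0,-0.03,-0.04,0.02,0.085],[0,0,0,-0.03,-0.04,0,0.085],[0,0,0,-0.02,-0.03,0,0.085],[0,0,0,0,0,0,0.085],[0,0,0,0,0,0,0.085]]]' 80; python3 look.py w13
python3 - <<'E'
from h import *
a,_=read_camera('scene');b,_=read_camera('side');w=cv2.imread('pics/w13.png')
f=lambda i,y,x:cv2.resize(i[y:y+60,x:x+96,::-1],(384,240),interpolation=cv2.INTER_CUBIC)
cv2.imwrite('pics/chk.png',np.vstack([np.hstack([f(a,185,275),f(b,175,265)]),cv2.resize(w,(768,360))[:340]]))
E
```

```text
clock: 29.95
eef_pos: [0.5026, -0.1871, 0.2458]
ee_rot: [0.0, 1.0, 0.02, 0.0]
force: [0.1, -0.2, 0.7]
opening: 0.997
gripper_force: 0.0
pos [ 0.5026 -0.1871  0.2458] z [ 0. -0. -1.] yawx 2.25
blue [192.  84.] 1791 c 599.1 -60.4 r 25.1 top 0.1012
high [152  20  32  25 651] [ 0.6344 -0.0588  0.1307] [0.0164 0.0227 0.0095]
high [189  45  13  12 103] [ 0.6221 -0.0787  0.1298] [0.0079 0.0074 0.0076]
high [143  46  12  11 109] [ 0.6205 -0.0412  0.1301] [0.0074 0.0069 0.008 ]
high [154 108  12  10  92] [ 0.5726 -0.043   0.1302] [0.0075 0.0081 0.0083]
high [198 108  11  10  87] [ 0.574  -0.0805  0.1303] [0.0075 0.0075 0.0083]
high [168 119  29  19 456] [ 0.5603 -0.062   0.1306] [0.0156 0.0226 0.0092]
base ((550.1215209960938, -62.45564651489258), (204.7343292236328, 109.5189208984375), 1.8378971815109253)
```

View pics/chk.png

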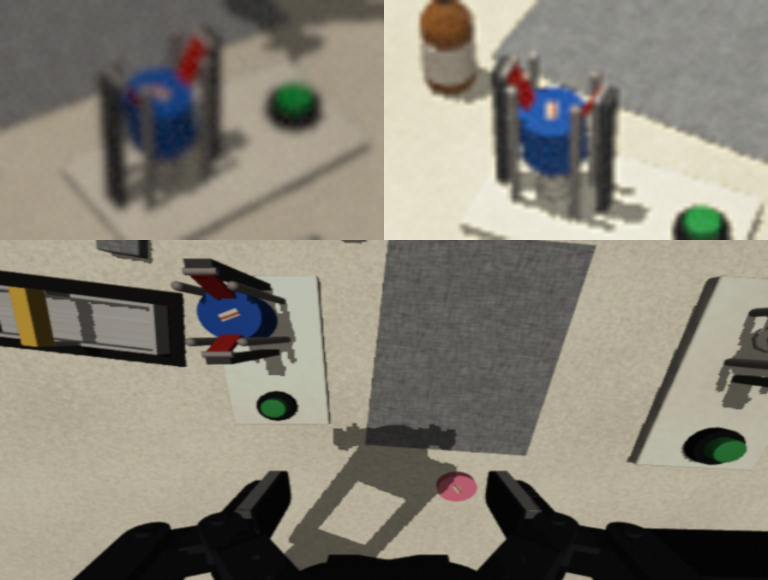

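All three discs are stacked in the well, top disc about 100 mm up, under both red flaps (top crops at (160,110) and (550,130)); the grey mat is empty. I'll hover near the button with the fingers shut and recheck the tray first.

```bash
python3 -m creep '[[[0,-4,0,-0.008,0.03,0,0.05],[0,-4,0,-0.008,0.04,0,0.02],[0,-4,0,-0.005,0.04,0,0],[0,0,0,0,0.012,0,0],[0,0,0,0,0,0,0],[0,0,0,0,0,0,0],[0,0,0,0,0,0,0]]]' 40
python3 - <<'E'
from h import *
s=get_state();print(s['eef_pos'].round(4))
c=cam('wrist'); im,D=read_camera('wrist');P=cloud(c,D); save('w14',im);ok=D>0
for k in('yellow','green','orange','blue'):
    for ce,st,m in blobs(im,*COL[k],60):
        q=P[m&ok];q=q[q[:,2]>np.percentile(q[:,2],90)-.004]
        print(k,ce.round(0),np.median(q,0).round(4),cv2.minAreaRect((q[:,:2]*1000).astype(np.float32)))
E
```

```text
clock: 30.8
eef_pos: [0.4826, -0.0653, 0.2461]
ee_rot: [0.003, 0.994, 0.021, 0.104]
force: [-0.5, -0.1, 0.5]
opening: -0.001
gripper_force: 0.0
[ 0.4826 -0.0653  0.2461]
yellow [150. 109.] [0.5919 0.1312 0.0688] ((590.7303466796875, 131.47132873535156), (13.832381248474121, 63.326133728027344), 83.84784698486328)
green [321. 209.] [ 0.4798 -0.0651  0.0345] ((479.82525634765625, -65.46611785888672), (26.237327575683594, 26.17807960510254), 65.80223083496094)
blue [321. 104.] [ 0.5977 -0.0606  0.1001] ((598.303466796875, -60.441314697265625), (44.552555084228516, 47.2077522277832), 2.3880650997161865)
```

```bash
python3 -m creep '[[[0,0,0,0.003,0,-0.04,0],[0,0,0,0,0,-0.05,0],[0,0,0,0,0,-0.05,0],[0,0,0,0,0,-0.04,0],[0,0,0,0,0,-0.018,0],[0,0,0,0,0,0,0],[0,0,0,0,0,0,0]]]' 40;  python3 -m creep '[[[0,0,0,0,0,-0.005,0],[0,0,0,0,0,-0.005,0],[0,0,0,0,0,-0.004,0],[0,0,0,0,0,-0.004,0],[0,0,0,0,0,0,0],[0,0,0,0,0,0,0]]]' 40
```

```text
clock: 31.55
eef_pos: [0.4853, -0.0654, 0.048]
ee_rot: [0.002, 0.994, 0.02, 0.104]
force: [-0.1, -0.1, 0.1]
opening: -0.004
gripper_force: 0.0
clock: 32.15
eef_pos: [0.4858, -0.0649, 0.0305]
ee_rot: [0.003, 0.994, 0.021, 0.105]
force: [0.5, 0.1, 4.6]
opening: -0.002
gripper_force: 2.1
```

Button is moving at 4.6 N; I'll press on to the hard stop.

```bash
python3 -m creep '[[[0,0,0,0,0,-0.003,0],[0,0,0,0,0,-0.003,0],[0,0,0,0,0,-0.003,0],[0,0,0,0,0,0,0],[0,0,0,0,0,0,0]]]' 40
```

```text
clock: 32.65
eef_pos: [0.4868, -0.0651, 0.0274]
ee_rot: [0.003, 0.994, 0.022, 0.105]
force: [-40.7, 5.6, 81.1]
opening: -0.001
gripper_force: 40.0
```

Hard stop reached. Retreating and doing a final check.

```bash
python3 -m creep '[[[0,0,0,0,0,0.009,0],[0,0,0,0,0,0.03,0],[0,0,0,0,0,0.05,0],[0,0,0,0,0,0.05,0],[0,0,0,0,0,0.05,0],[0,0,0,0,0,0.03,0],[0,0,0,0,0,0,0],[0,0,0,0,0,0,0]]]' 40
python3 - <<'E'
from h import *
a,_=read_camera('scene');save('fin',a)
c=cam('wrist'); im,D=read_camera('wrist');P=cloud(c,D);ok=D>0
for k in('yellow','green','blue'):
    for ce,st,m in blobs(im,*COL[k],60):
        q=P[m&ok];q=q[q[:,2]>np.percentile(q[:,2],90)-.004]
        print(k,ce.round(0),np.median(q,0).round(4),cv2.minAreaRect((q[:,:2]*1000).astype(np.float32)))
E
```

```text
clock: 33.45
eef_pos: [0.4846, -0.0644, 0.2397]
ee_rot: [0.002, 0.994, 0.021, 0.104]
force: [-0.9, 0.9, -0.5]
opening: -0.003
gripper_force: 0.0
yellow [148. 108.] [0.5916 0.1311 0.0689] ((590.5704345703125, 131.0880584716797), (13.820219039916992, 63.03000259399414), 83.84628295898438)
green [322. 211.] [ 0.4801 -0.0651  0.0345] ((480.3437805175781, -64.96673583984375), (25.50643539428711, 25.64966583251953), 2.265915632247925)
blue [322. 103.] [ 0.5978 -0.0603  0.1002] ((598.8870239257812, -60.012481689453125), (44.332740783691406, 47.76264953613281), 1.6482038497924805)
```

View pics/fin.png

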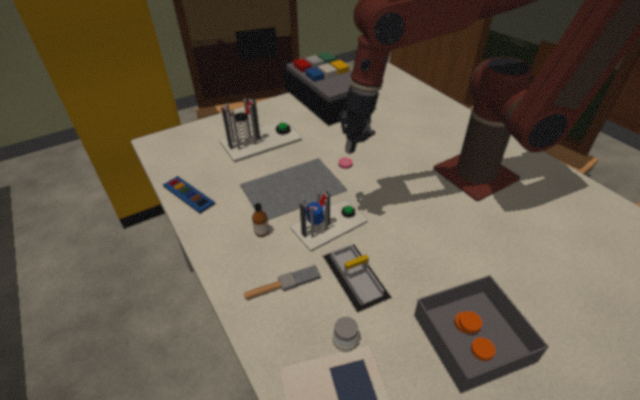

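The final view shows the orange discs in the tub (467,322), (484,348), the empty tray on its mat (357,275), the blue stack in the well (317,212), and the bottle, jar and brush in their places. Handing in.

```bash
python3 -c "
from plant import *
print(sign_off())"
```

```text
the job is handed in; nothing more can be done
None
```

The job is handed in at about 33 s of the 210 s allowed: the three used mounts are in the tub, the empty tray is square on its mat, all three new mounts are held under the catches, and the green button was then pressed to its stop (force peaked at about 81 N of the 120 N limit).

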